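Turn the tile vibrator's power wheel up one click and start it

ROBOT

A 7-joint arm with a two-finger parallel gripper is mounted at the origin on the work surface. World frame = base frame: x ahead of the robot, y to its left, z up, the work surface at z = 0. Lengths are in m, angles in rad, forces in N, time in s.
With the tool pointing down it reaches from about 0.425 to 0.875 m from the base axis. Payload 4.7 kg.
Tool frame: the origin (TCP) lies at the very end of the fingers, on their centre line; the grasp point (between the pads) lies ctrl.grip_depth behind it (ctrl.grip_depth is the distance from the TCP to the grasp point, in m); y points along the fingers, z is the direction in which the jaws open and shut, and the axes are right-handed (so a half turn about y gives the same grasp; the last joint's range is limited). The gripper opens to 85 mm and grips with 20 to 120 N. Pads are 22 mm wide; open, the fingers measure 114 mm over their backs; the gripper's body (76 mm by 85 mm) begins 54 mm behind the grasp point. The pads swing forward as they close: fully open they stand 13 mm farther back than shut.
Start: joints at [-1.32, 0.321, -0.07, 1.45, 0.023, 1.371, -0.057], TCP at [0.153, 0.632, 0.231] pointing down, gripper open.
Joint ranges: [-2.86, 2.86], [-0.3, 2.09], [-1.38, 1.24], [0.06, 2.45], [-1.56, 4.7], [0.09, 2.05], [-2.69, 2.69]. Speed limits (rad/s): [2.57, 2.57, 3.14, 3.14, 3.14, 3.14, 3.14].

INTERFACE

Orientations are given as a rotation vector (axis times angle).
In Python, from cell import ctrl gives the robot as it stands.
- The arm moves only by the tool jog_arm, never from a script. Its argument "deltas" is a list that holds one entry, the list of rows, each a list of 5 numbers: the finger opening in mm, from 0 to 85.4, then the shift along the world's x, y, z in mm, then the turn about the world's z in rad. A call has exactly 5 rows; each row is the pose to reach, as a shift and turn from the pose commanded when the call began; what a row does not reach only later rows make up. A row lasts 1/12 s, in which the tool goes at most 41.7 mm and 7.16 degrees, less where a joint would pass 70% of its speed; a pose out of reach is approached as far as the arm can. A call with a gripper value outside its range is refused whole. The fingers move at their own pace and stop on an object; "force" is the grip in N (left out, the last holds). Time passes only in rows, so rows that repeat a pose let the fingers close, or fill a call up. It gives the time, the measured TCP pose, the force and the opening at its end, in the units of the state.
- ctrl.observe(): the state, without advancing time (a new reading comes with each control period).
- ctrl.grab_frame(name): name is "scene" or "top" or "wrist"; returns a dict with "frame" (420x560x3 uint8, red, green, blue), "K" (3x3 intrinsics, pixels), "eye" and "attitude" of the camera in the world; the wrist camera has in their place "T_tool_cam" (4x4, takes a point from camera to tool coordinates, whose origin is the TCP and whose axes are the tool frame's). Camera axes: x right, y down, z forward; pixel columns grow to the right and rows downward; lengths in m; the calibration is good to about 2 mm. A picture is of the moment at which its call begins: read the wrist's pose just before it. There is no depth.
- ctrl.job_done(): hands the job in, once; it reports no verdict.
Trained networks look in the newest picture that a camera, given by its name, has taken for a name from the list of things; names that differ only in an ending like _2 or _b are one class to them, and where a whole thing is asked for, a point or a joint stands for the part that bears it (a point fixed in the world has none). Each returns a list of dicts, best first, with "score" (0 to 1); they miss things now and then, are a little off and sometimes report something else, mostly with a low value. They report only what shows in the picture. A call takes as long as a camera call.
- ctrl.outline_of(target, camera): "mask" (420x560 bool, what is visible of it) and "rect" ([left, top, width, height] in pixels, round what is visible of it).
- ctrl.tip_of(target, camera): "position" ([column, row] in pixels: a listed point, or the origin of a listed thing).
The state is a dict: "t": time; "joint_positions": joint angles; "joint_velocities": joint speeds; "tau": joint torques, N m; "ee_pos": TCP position; "tool_rot": TCP orientation; "contact_force": force on the tool from outside, world axes, zero at the start; "torque": the same for the moment, N m; "grip_width": opening from 0.0 (shut) to 1.0 (fully open).
Only numpy, scipy, OpenCV 4.12 (cv2) and the standard library are available. Lean on these libraries where they do the work, as an engineer would, in place of code of your own. Each camera call takes 0.05 s, during which the arm holds its last target.

TASK

On the tile vibrator, roll the knurled power wheel one click with a fingertip forward, towards the start button, so that it rests in its middle setting with the white line on the wheel at the top, in line with the white marks on the two ribs beside it. Then press the round start button all the way down and let it spring back. Only touch the machine: do not lift it or push it out of place, and leave the other things on the tiles where they are.

Things in the scene. Friction and masses are not known exactly. Their poses are not given: they have to be found in the camera images.
- vibrator: loose 2.4 kg tile vibrator on a round rubber pad on tiles whose top is at z = 0.010. Grey housing 190 (its x) x 100 mm, flat top 85 mm above the tiles; battery at +x, out to 168 mm, 77 mm high; side grips out to 141 mm each way, 68 mm high. Origin under its centre on the tiles, z up. On its centre line: wheel 30 mm towards -x, start button 55 mm towards +x
- wheel_top (a point): top of the power wheel's rim, fixed in the housing; axes as the vibrator's. Black knurled thumbwheel, 70 mm diameter, 24 mm wide, axis along the vibrator's y, 35 mm below this point. It stands 14 mm out of the flat top between two guard ribs (72 mm long, 9 mm thick) that end 4 mm below its top. Its rim here moves to +x as it turns forward. A white mark on each rib is beside this point
- wheel (a joint): turn in rad, positive forward (top of the rim towards the button, +x). Clicks at 0 (low, start), 0.6 (middle), 1.2 (high); stops -0.1, 1.3; let go, it falls into the nearest click. One click = 21 mm at the rim, takes about 0.07 N m (2 N at the rim): a fingertip pressing 4 to 15 N down carries it by friction. White line on the rim: on top at 0.6, 0.6 rad to -x of the top at 0
- start_top (a point): centre of the top of the start button, a round grey button 26 mm in diameter that stands 9 mm out of the housing's flat top; it moves down with the button
- start (a joint): depth of the start button in m: 0 out, 0.005 fully down; springs back by itself; about 2 N starts it and 5 N takes it fully down
- mallet: bystander: rubber mallet lying on its side, 285 mm long, 100 mm wide head 58 mm high; handle along its -x, origin under its middle
- square: bystander: flat aluminium L-square, legs 260 and 165 mm, up to 14 mm high; origin under the middle of the long leg, which lies along its x; the short leg points to +y at the +x end
- tape: bystander: tape measure 70 x 42 x 65 mm standing upright; origin under its centre
- wedge: bystander: white plastic tile wedge 95 x 20 x 14 mm; origin under its centre
- pencil: bystander: flat carpenter's pencil 190 x 14 x 8 mm along its x; origin under its middle
- tub: bystander: white open tub of wedges, 160 x 120 x 70 mm; origin under its centre
- float: bystander: grout float, plate 240 x 100 mm, 70 mm high with its wooden grip; origin under its centre

How it is judged:
By the outcome, as a careful person would: the job done as asked, in the order asked, and still so for the second after the job is handed in, with the robot touching nothing.
It also fails if it takes over 38 s, if anything falls off the work surface, if the arm or the gripper's body presses on something with over 40 N, if the wrist force passes 120 N, or if a joint passes its speed limit or range.

## Working session

There is one attempt and no reset: what is moved stays moved. The work goes in short steps, Python scripts to look and compute and a tool call to move; the robot and the scene stay as the last step left them, time stands still between calls to the robot, and variables do not carry over. Pictures are saved under pics/ and viewed, and the job is handed in when it is done.

Besides the shell and the picture viewer there is one more tool, called after "Call:" in YAML: its name, and indented under it one key for each argument. jog_arm: Moves the arm, as the interface text tells. Its arguments: {"type":"object","properties":{"deltas":{"type":"array","items":{"type":"array","items":{"type":"array","items":{"type":"number"}}}},"force":{"type":"number"}},"required":["deltas"]}

```bash
mkdir -p pics; ls; cat > h.py <<'E'
import numpy as np,cv2
from cell import ctrl
from scipy.spatial.transform import Rotation as R
def Rm(a):
    a=np.array(a,float)
    return a if a.shape==(3,3) else R.from_rotvec(a).as_matrix()
def cam(f,obs=None):
    K=np.array(f["K"])
    if "eye" in f: return K,np.array(f["eye"]),Rm(f["attitude"])
    T=np.array(f["T_tool_cam"]);Rt=Rm(obs["tool_rot"])
    return K,np.array(obs["ee_pos"])+Rt@T[:3,3],Rt@T[:3,:3]
def ray(c,p,z):
    K,e,A=c
    d=A@np.linalg.solve(K,[p[0],p[1],1.]);return e+d*(z-e[2])/d[2]
def proj(c,P):
    K,e,A=c
    q=K@(A.T@(np.array(P)-e));return q[:2]/q[2]
def save(f,n): cv2.imwrite("pics/"+n,cv2.cvtColor(f["frame"],cv2.COLOR_RGB2BGR))
E
python3 - <<'E'
from h import *
o=ctrl.observe();print(o,ctrl.grip_depth)
for n in("scene","top"):
    f=ctrl.grab_frame(n);save(f,n+"0.png");c=cam(f);print(n,c[1],f["attitude"])
    for t,z in(("vibrator",.01),("wheel_top",.109),("start_top",.104)):
        for r in ctrl.tip_of(t,n)[:2]: print(t,r["score"],r["position"],ray(c,r["position"],z))
E
```

```text
pics
{'t': 0.0, 'joint_positions': array([-1.31992928,  0.32183408, -0.07011258,  1.4516799 ,  0.02258999,
        1.37081511, -0.05691292]), 'joint_velocities': array([-8.06421948e-04,  1.47594487e-03, -4.94274930e-05, -8.30442384e-04,
        2.31384841e-04,  1.45524795e-04, -7.07478023e-05]), 'tau': array([ 4.01185443e-04, -4.93586898e+01, -3.82324727e-01, -3.14333117e+01,
        1.29204820e-02,  1.10667071e-02,  1.96866148e-05]), 'ee_pos': array([0.1523643 , 0.63132671, 0.23021407]), 'tool_rot': array([-1.56474005,  0.18601195, -0.18577667]), 'contact_force': array([ 0.01430915,  0.087523  , -0.42374716]), 'torque': array([ 0.04165254, -0.05234947, -0.04846554]), 'grip_width': 0.9985306144775531} 0.0187
scene [ 2.01935188 -0.24430391  1.09915293] [-1.73889817 -1.48678145  0.80292108]
vibrator 0.9 [315.5, 226.6] [0.57624526 0.1148002  0.01      ]
vibrator 0.61 [321.6, 213.3] [0.49624192 0.15641919 0.01      ]
wheel_top 0.69 [315.7, 203.1] [0.56864758 0.11377225 0.109     ]
start_top 0.42 [322.9, 215.3] [0.64032948 0.12350621 0.104     ]
top [ 0.39287301 -0.02439279  1.54721587] [-2.19443111  2.15092201 -0.13032381]
vibrator 0.55 [218.0, 203.4] [0.58429307 0.11485799 0.01      ]
wheel_top 0.95 [219.1, 208.5] [0.55842042 0.10257209 0.109     ]
start_top 0.55 [217.2, 178.0] [0.64094697 0.11053562 0.104     ]
```

View pics/scene0.png

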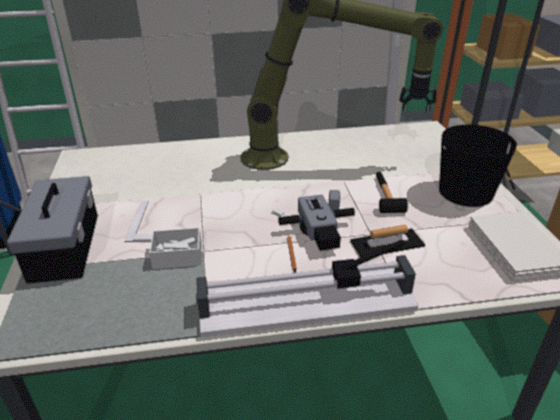

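View pics/top0.png

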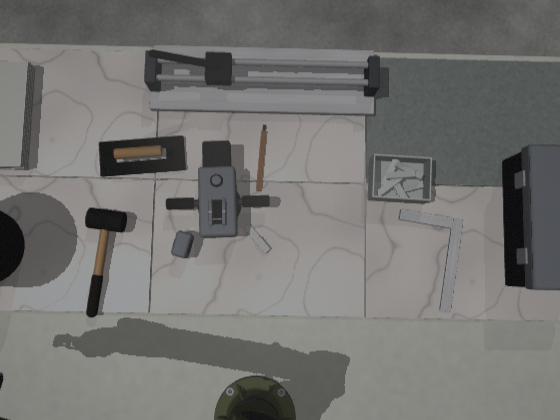

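The scene picture shows the vibrator around (318,215), with the battery toward the camera. In the top picture the wheel is at (218,209) and the button at (217,180), which agrees with the networks. The wedge at (261,239), tape at (182,243) and pencil at (262,160) are close by.

```bash
python3 - <<'E'
from h import *
o=ctrl.observe();print(Rm(o["tool_rot"]).round(3))
f=ctrl.grab_frame("wrist");save(f,"w0.png");print(np.array(f["T_tool_cam"]).round(3),f["K"])
E
```

```text
[[ 0.972  0.     0.235]
 [-0.235 -0.     0.972]
 [ 0.    -1.    -0.   ]]
[[ 0.     0.957  0.291 -0.074]
 [-0.001 -0.291  0.957 -0.143]
 [ 1.    -0.     0.     0.001]
 [ 0.     0.     0.     1.   ]] [[301.36833717   0.         285.32809939]
 [  0.         301.36833717 204.28821796]
 [  0.           0.           1.        ]]
```

Call:
jog_arm:
  deltas:
    - [[0, 20, -34, 10], [0, 40, -68, 10], [0, 60, -102, 10], [0, 80, -136, 10], [0, 100, -170, 10]]

```text
invalid input
```

Call:
jog_arm:
  deltas:
    - [[0, 20, -34, 10, 0.05], [0, 40, -68, 10, 0.1], [0, 60, -102, 10, 0.15], [0, 80, -136, 10, 0.2], [0, 100, -170, 10, 0.24]]

```text
t: 0.87
ee_pos: [0.2533, 0.4602, 0.2415]
tool_rot: [-1.57, -0.005, 0.004]
contact_force: [0.8, 0.4, 0.0]
grip_width: 0.307
```

Call:
jog_arm:
  deltas:
    - [[0, 20, -34, 0, 0.02], [0, 40, -68, 0, 0.04], [0, 60, -102, 0, 0.05], [0, 80, -136, 0, 0.05], [0, 100, -170, 0, 0.05]]

```text
t: 1.28
ee_pos: [0.3532, 0.2901, 0.2417]
tool_rot: [-1.569, -0.042, 0.041]
contact_force: [0.9, 0.7, 0.4]
grip_width: 0.001
```

Call:
jog_arm:
  deltas:
    - [[0, 30, -34, 0, 0], [0, 60, -68, 0, 0], [0, 90, -102, 0, 0], [0, 120, -136, 0, 0], [0, 150, -170, 0, 0]]

```text
t: 1.7
ee_pos: [0.4914, 0.1339, 0.2419]
tool_rot: [-1.569, -0.043, 0.041]
contact_force: [0.4, 1.5, -0.5]
grip_width: -0.007
```

Call:
jog_arm:
  deltas:
    - [[0, 0, 0, 0, 0], [0, 0, 0, 0, 0], [0, 0, 0, 0, 0], [0, 0, 0, 0, 0], [0, 0, 0, 0, 0]]

```text
t: 2.12
ee_pos: [0.4895, 0.1373, 0.2414]
tool_rot: [-1.57, -0.044, 0.044]
contact_force: [0.4, -0.3, -0.5]
grip_width: -0.002
```

```bash
cat > look.py <<'E'
import sys
from h import *
o=ctrl.observe();f=ctrl.grab_frame("wrist");save(f,sys.argv[1]);c=cam(f,o)
print(o["t"],o["ee_pos"],o["tool_rot"],o["contact_force"])
for t,z in(("vibrator",.01),("wheel_top",.109),("start_top",.104)):
    for r in ctrl.tip_of(t,"wrist")[:1]: print(t,r["score"],r["position"],ray(c,r["position"],z))
print("tcp pix",proj(c,o["ee_pos"]))
E
python3 look.py w1.png
```

```text
2.1167 [0.48954458 0.1372572  0.24136514] [-1.56980592 -0.04404189  0.04430456] [ 0.36876016 -0.31692869 -0.5458337 ]
vibrator 0.67 [263.0, 242.4] [0.58463241 0.11421744 0.01      ]
wheel_top 0.69 [257.0, 252.3] [0.55112507 0.11393666 0.109     ]
tcp pix [282.34758613 259.56379945]
```

View pics/w1.png

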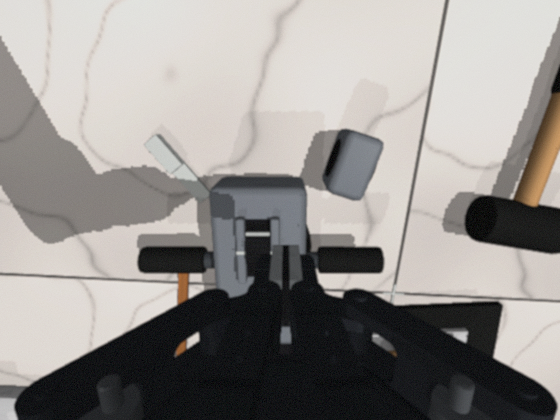

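The wrist picture shows the vibrator from behind. Up in the image is −x. The rib and wheel rear are at about (257,235) and the fingers hide the rest. I'll move forward so the wheel lies clear above the fingers in the picture.

Call:
jog_arm:
  deltas:
    - [[0, 30, -6, 0, 0], [0, 60, -12, 0, 0], [0, 90, -18, 0, 0], [0, 120, -24, 0, 0], [0, 140, -26, 0, 0]]

```text
t: 2.73
ee_pos: [0.6325, 0.1087, 0.241]
tool_rot: [-1.572, -0.042, 0.041]
contact_force: [-0.4, 0.1, -0.4]
grip_width: 0.0
```

Call:
jog_arm:
  deltas:
    - [[0, 0, 0, 0, 0], [0, 0, 0, 0, 0], [0, 0, 0, 0, 0], [0, 0, 0, 0, 0], [0, 0, 0, 0, 0]]

```text
t: 3.15
ee_pos: [0.6296, 0.1103, 0.2418]
tool_rot: [-1.569, -0.043, 0.043]
contact_force: [-0.5, -0.5, -0.2]
grip_width: 0.002
```

```bash
python3 look.py w2.png; python3 -c "
import cv2;a=cv2.imread('pics/w2.png');cv2.imwrite('pics/w2c.png',cv2.resize(a[100:280,170:370],None,fx=3.3,fy=3.3,interpolation=2))"
```

```text
3.15 [0.6295574 0.1102686 0.2417656] [-1.56938999 -0.04263699  0.04250301] [-0.53454266 -0.47801637 -0.18376592]
vibrator 0.63 [290.6, 135.7] [0.58199045 0.11606818 0.01      ]
wheel_top 0.75 [292.1, 111.8] [0.55453667 0.11394079 0.109     ]
start_top 0.89 [289.7, 200.1] [0.63643453 0.11668454 0.104     ]
tcp pix [282.34599225 259.56968803]
```

View pics/w2.png

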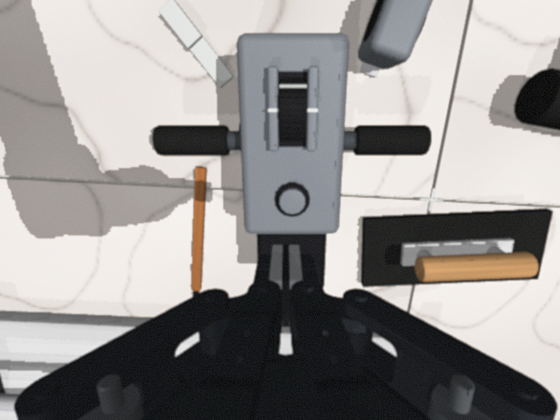

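View pics/w2c.png

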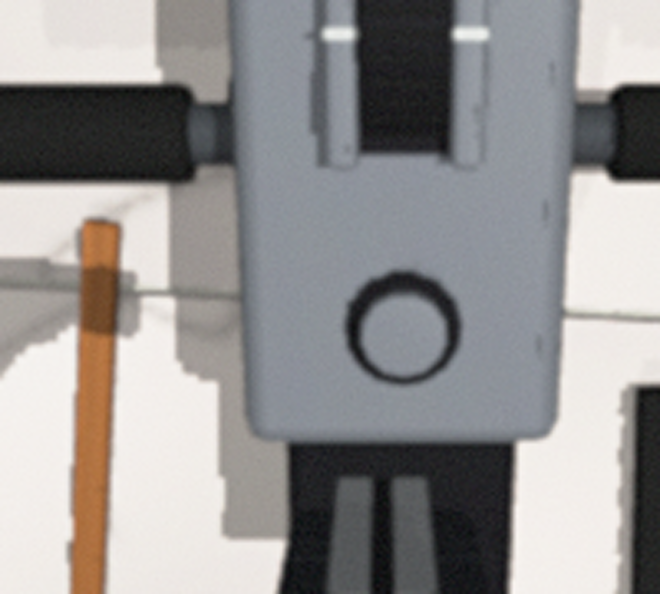

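The white rib marks are at (272,110) and (312,110), and the button is at (293,200). The wheel's white line is on its −x side, at about row 82. The estimated wheel top is (0.554, 0.112) and the button (0.638, 0.115), with yaw about 0.04. The fingers are already aligned, so I'll go above the wheel, slightly to its −x side.

Call:
jog_arm:
  deltas:
    - [[0, -25, 0, -10, 0], [0, -50, 0, -40, 0], [0, -75, 1, -75, 0], [0, -84, 1, -100, 0], [0, -84, 1, -108, 0]]

```text
t: 3.77
ee_pos: [0.5412, 0.1107, 0.1294]
tool_rot: [-1.571, -0.037, 0.049]
contact_force: [0.1, -0.2, -0.6]
grip_width: -0.004
```

Call:
jog_arm:
  deltas:
    - [[0, 0, 0, 0, 0], [0, 0, 0, 0, 0], [0, 0, 0, 0, 0], [0, 0, 0, 0, 0], [0, 0, 0, 0, 0]]

```text
t: 4.18
ee_pos: [0.5479, 0.1107, 0.1348]
tool_rot: [-1.57, -0.044, 0.039]
contact_force: [-0.5, -0.2, -0.2]
grip_width: -0.002
```

```bash
python3 look.py w3.png; python3 - <<'E'
from h import *
f=ctrl.grab_frame("scene");a=f["frame"][165:275,255:385][:,:,::-1]
b=cv2.imread("pics/w3.png");cv2.imwrite("pics/s3.png",cv2.resize(a,None,fx=5,fy=5,interpolation=2))
E
```

```text
4.1833 [0.54794533 0.11071337 0.1347922 ] [-1.56985095 -0.04360232  0.03933132] [-0.47412966 -0.16468403 -0.16614843]
vibrator 0.96 [285.0, 230.9] [0.58227788 0.11391514 0.01      ]
wheel_top 0.7 [286.3, 247.4] [0.5529513  0.11317333 0.109     ]
start_top 0.5 [289.1, 351.9] [0.63628719 0.11965024 0.104     ]
tcp pix [282.34676814 259.57007186]
```

View pics/w3.png

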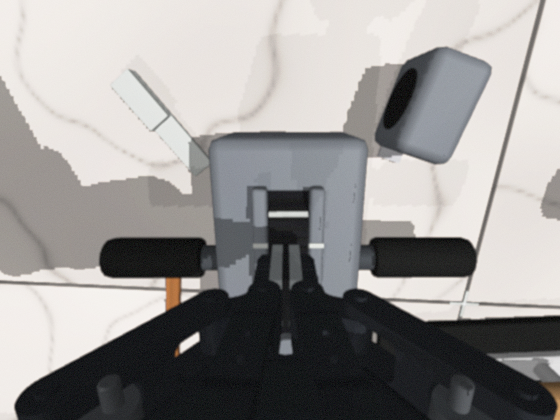

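View pics/s3.png

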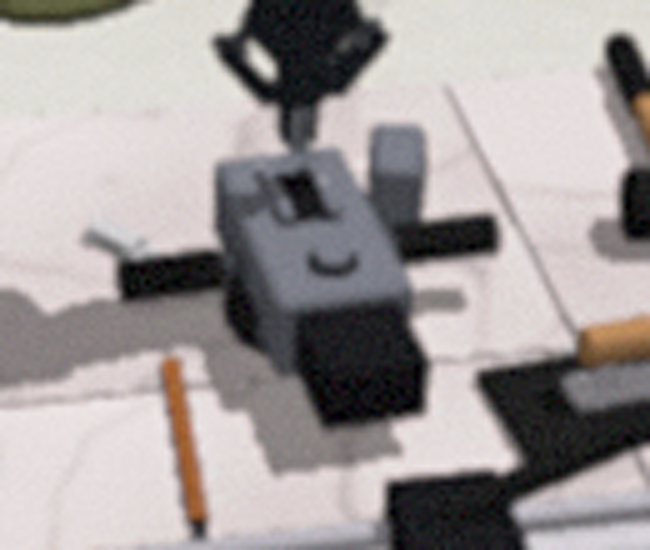

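The fingers are centred between the ribs: finger middle at column 286, rib middle at 288. The white line is at row 213 and the rib marks at row 246. I'll descend gently to contact.

Call:
jog_arm:
  deltas:
    - [[0, -1, 1, -6, 0], [0, -2, 1, -12, 0], [0, -2, 1, -17, 0], [0, -2, 1, -20, 0], [0, -2, 1, -22, 0]]

```text
t: 4.85
ee_pos: [0.5438, 0.1115, 0.1104]
tool_rot: [-1.571, -0.041, 0.043]
contact_force: [0.2, -0.7, -0.5]
grip_width: 0.0
```

Call:
jog_arm:
  deltas:
    - [[0, 0, 0, -1, 0], [0, 0, 0, -2, 0], [0, 0, 0, -3, 0], [0, 0, 0, -3, 0], [0, 0, 0, -3, 0]]

```text
t: 5.27
ee_pos: [0.545, 0.1117, 0.109]
tool_rot: [-1.57, -0.043, 0.041]
contact_force: [0.8, 0.0, 3.8]
grip_width: -0.002
```

Call:
jog_arm:
  deltas:
    - [[0, 0, 0, -0.5, 0], [0, 0, 0, -1, 0], [0, 0, 0, -1, 0], [0, 0, 0, -1, 0], [0, 0, 0, -1, 0]]

```text
t: 5.68
ee_pos: [0.5456, 0.1117, 0.1089]
tool_rot: [-1.57, -0.044, 0.04]
contact_force: [-0.5, -1.2, 8.2]
grip_width: 0.0
```

Call:
jog_arm:
  deltas:
    - [[0, 2, 0, 0, 0], [0, 4, 0, 0, 0], [0, 6, 0.3, 0, 0], [0, 8, 0.3, 0, 0], [0, 10, 0.5, 0, 0]]

```text
t: 6.1
ee_pos: [0.5556, 0.1123, 0.109]
tool_rot: [-1.569, -0.044, 0.04]
contact_force: [-0.2, -1.1, 7.7]
grip_width: -0.0
```

Call:
jog_arm:
  deltas:
    - [[0, 2, 0, 0, 0], [0, 4, 0, 0, 0], [0, 7, 0.3, 0, 0], [0, 9, 0.3, 0, 0], [0, 11, 0.5, 0, 0]]

```text
t: 6.52
ee_pos: [0.5664, 0.1129, 0.1084]
tool_rot: [-1.57, -0.043, 0.04]
contact_force: [-0.4, -0.2, 4.5]
grip_width: -0.002
```

Call:
jog_arm:
  deltas:
    - [[0, 0, 0, 0, 0], [0, 0, 0, 0, 0], [0, 0, 0, 0, 0], [0, 0, 0, 0, 0], [0, 0, 0, 0, 0]]

```text
t: 6.93
ee_pos: [0.5664, 0.1128, 0.1084]
tool_rot: [-1.57, -0.044, 0.04]
contact_force: [0.2, -0.5, 5.3]
grip_width: 0.001
```

```bash
python3 look.py w4.png
```

```text
6.9333 [0.56643186 0.11283484 0.10840609] [-1.56964954 -0.04365844  0.03980781] [ 0.19268863 -0.5332484   5.31646117]
vibrator 0.92 [284.6, 221.3] [0.58126132 0.11469849 0.01      ]
wheel_top 0.6 [286.0, 238.3] [0.55396313 0.11408993 0.109     ]
start_top 0.47 [285.1, 361.6] [0.63746731 0.11803498 0.104     ]
tcp pix [282.34653072 259.56942319]
```

View pics/w4.png

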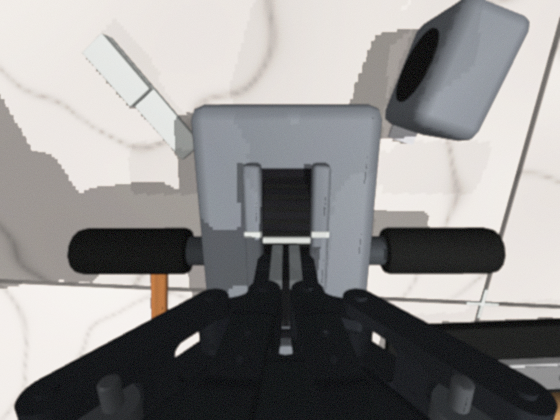

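The wheel's white line at (286,240) is now level with the rib marks at (252,235) and (319,235), and the machine hasn't moved. I'll lift off and check.

Call:
jog_arm:
  deltas:
    - [[0, 0, 0, 4, 0], [0, 0, 0, 10, 0], [0, 8, 0, 20, 0], [0, 30, 1, 28, 0], [0, 55, 2, 30, 0]]

```text
t: 7.55
ee_pos: [0.6207, 0.1153, 0.1391]
tool_rot: [-1.569, -0.043, 0.042]
contact_force: [1.5, 0.2, 0.3]
grip_width: 0.001
```

Call:
jog_arm:
  deltas:
    - [[0, 10, 0, 0, 0], [0, 16, 0, 0, 0], [0, 16, 0, 0, 0], [0, 16, 0, 0, 0], [0, 16, 0, 0, 0]]

```text
t: 7.97
ee_pos: [0.6353, 0.1146, 0.137]
tool_rot: [-1.57, -0.041, 0.043]
contact_force: [-0.6, 0.2, -0.7]
grip_width: 0.003
```

```bash
python3 look.py w5.png;python3 -c "
import cv2;a=cv2.imread('pics/w5.png');cv2.imwrite('pics/w5c.png',cv2.resize(a[60:280,180:400],None,fx=2.7,fy=2.7,interpolation=2))"
```

```text
7.9667 [0.63527027 0.11464439 0.13697196] [-1.5702534  -0.04066949  0.04299489] [-0.60884171  0.21559525 -0.65415514]
vibrator 0.85 [285.0, 140.2] [0.5842775  0.11332217 0.01      ]
wheel_top 0.96 [294.6, 96.1] [0.55251836 0.11682236 0.109     ]
start_top 0.81 [288.6, 239.2] [0.63774838 0.11845013 0.104     ]
tcp pix [282.34656194 259.57292007]
```

View pics/w5c.png

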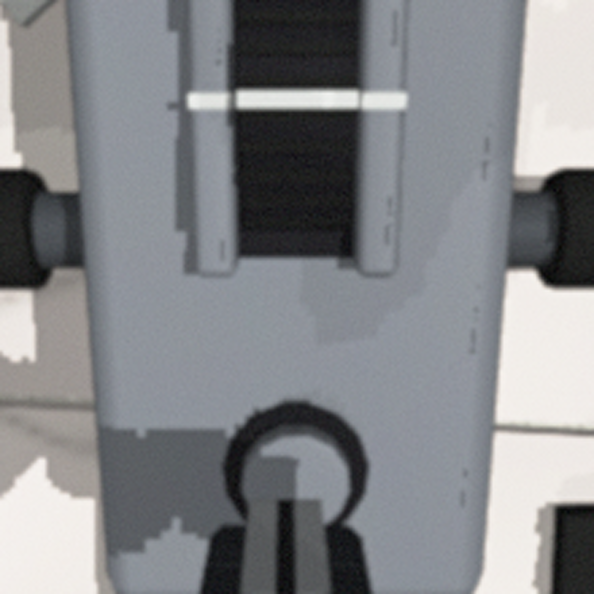

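The white line sits exactly in line with both rib marks at crop row 99, with the wheel free. The button's centre is about 2 mm to +y of the fingers. I'll move over it and press.

Call:
jog_arm:
  deltas:
    - [[0, 2, 2, -7, 0], [0, 3, 2, -14, 0], [0, 3, 2, -20, 0], [0, 3, 2, -25, 0], [0, 3, 2, -28, 0]]

```text
t: 8.58
ee_pos: [0.6387, 0.1165, 0.1078]
tool_rot: [-1.571, -0.04, 0.043]
contact_force: [0.4, 0.9, -0.0]
grip_width: 0.001
```

Call:
jog_arm:
  deltas:
    - [[0, 0, 0, -2, 0], [0, 0, 0, -4, 0], [0, 0, 0, -6, 0], [0, 0, 0, -7, 0], [0, 0, 0, -8, 0]]

```text
t: 9.0
ee_pos: [0.6395, 0.1166, 0.1018]
tool_rot: [-1.57, -0.042, 0.041]
contact_force: [-1.7, -0.7, 3.2]
grip_width: -0.001
```

Call:
jog_arm:
  deltas:
    - [[0, 0, 0, -1, 0], [0, 0, 0, -2, 0], [0, 0, 0, -3, 0], [0, 0, 0, -3, 0], [0, 0, 0, -3, 0]]

```text
t: 9.42
ee_pos: [0.6395, 0.1166, 0.0991]
tool_rot: [-1.57, -0.042, 0.041]
contact_force: [-2.7, -1.2, 6.8]
grip_width: -0.002
```

Call:
jog_arm:
  deltas:
    - [[0, 0, 0, -1, 0], [0, 0, 0, -2, 0], [0, 0, 0, -2, 0], [0, 0, 0, -2, 0], [0, 0, 0, -2, 0]]

```text
t: 9.83
ee_pos: [0.6396, 0.1166, 0.099]
tool_rot: [-1.569, -0.042, 0.041]
contact_force: [-6.2, 0.0, 14.5]
grip_width: 0.005
```

z has stopped at 0.0990 and the force has risen to 14.5 N, so the button is on its stop. Now I'll release.

Call:
jog_arm:
  deltas:
    - [[0, 0, 0, 3, 0], [0, 0, 0, 8, 0], [0, 0, 0, 20, 0], [0, 0, 0, 45, 0], [0, 10, 0, 80, 0]]

```text
t: 10.25
ee_pos: [0.6463, 0.1168, 0.1743]
tool_rot: [-1.571, -0.037, 0.048]
contact_force: [0.4, 1.1, 0.0]
grip_width: 0.007
```

Call:
jog_arm:
  deltas:
    - [[0, 0, 0, 30, 0], [0, 0, 0, 40, 0], [0, 0, 0, 40, 0], [0, 0, 0, 40, 0], [0, 0, 0, 40, 0]]

```text
t: 10.67
ee_pos: [0.6483, 0.1168, 0.2144]
tool_rot: [-1.571, -0.04, 0.044]
contact_force: [-0.6, 0.5, -0.2]
grip_width: -0.001
```

```bash
python3 look.py w6.png;python3 - <<'E'
from h import *
f=ctrl.grab_frame("top");save(f,"top6.png")
a=cv2.imread('pics/w6.png');cv2.imwrite('pics/w6c.png',cv2.resize(a[40:260,180:400],None,fx=2.7,fy=2.7,interpolation=2))
a=cv2.imread('pics/top0.png');b=cv2.imread('pics/top6.png')
cv2.imwrite('pics/cmp.png',np.hstack([cv2.resize(x[120:320,80:280],None,fx=2,fy=2) for x in(a,b)]))
E
```

```text
10.6667 [0.6482935  0.11675892 0.21440248] [-1.57081038 -0.03972873  0.04421964] [-0.62404988  0.53027971 -0.18152456]
vibrator 0.78 [285.9, 121.8] [0.58339133 0.11556921 0.01      ]
wheel_top 0.72 [287.9, 83.3] [0.55231229 0.11523015 0.109     ]
tcp pix [282.3470922  259.57351057]
```

View pics/w6c.png

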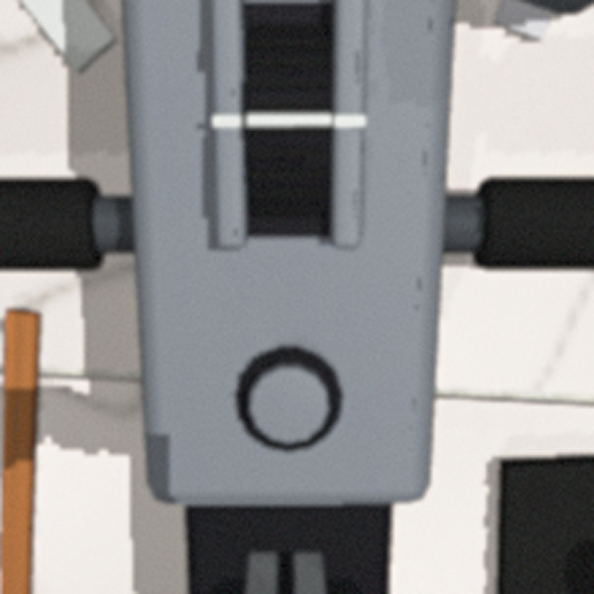

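View pics/cmp.png

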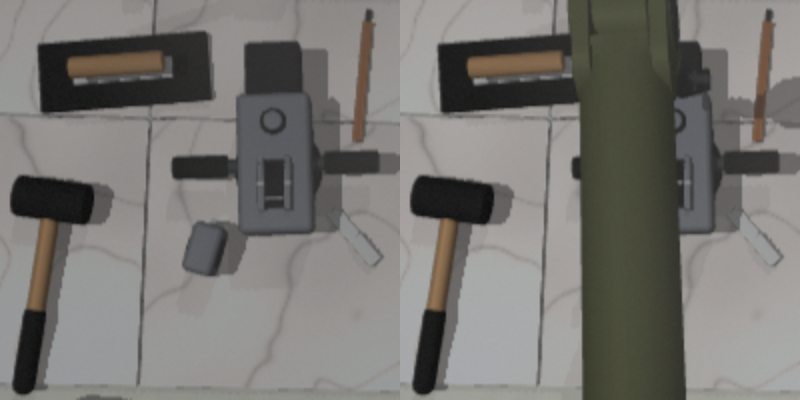

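The wheel line is aligned with both marks, the button is out, and the machine and the things around it are in place.

```bash
python3 -c "
from h import *
print(ctrl.job_done())"
```

```text
the job is handed in; nothing more can be done
None
```

I rolled the power wheel forward one click to its middle setting, then pressed the start button all the way down and let it spring back. The job was handed in at about 10.7 s, with the arm clear of everything.

- **Wheel:** I pressed with the closed fingertips at about 8 N and dragged them 21 mm towards the button. With the wheel let go, the wrist picture shows its white line in line with both rib marks, before and after the button press.
- **Button:** it stopped moving at z = 0.0990 while the force rose from 6.8 to 14.5 N, which means it was on its stop. After I lifted off, the pictures show nothing holding it down. I judged the spring-back by eye, and the network did not report the button's top in that last picture.
- **Machine and other things:** the network's positions and the before and after top pictures show no visible shift. In the last top picture the arm hid the tape measure and part of the machine. The wrist view showed most of the machine in place, but I did not check the tape again after the button press.
- **Disagreement:** the top camera's first estimate of the wheel's y was about 11 mm off the other two cameras. I went by the wrist view, and the contact heights and the final pictures bore it out.

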